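Open the clay drying cabinet and layer the stand on the plate

ROBOT

A 6-joint arm with a two-finger parallel gripper is mounted at the origin on the work surface. World frame = base frame: x ahead of the robot, y to its left, z up, the work surface at z = 0. Lengths are in m, angles in rad, forces in N, time in s.
With the tool pointing down it reaches from about 0.325 to 0.75 m from the base axis. Payload 7.6 kg.
Tool frame: the origin (TCP) lies between the finger pads; the fingertips stand 25 mm ahead of it and the grasp point (between the pads) lies 6 mm ahead of it; z points along the fingers, y is the line along which they close (so a half turn about z gives the same grasp; the last joint's range is limited). The gripper opens to 85 mm and grips with 20 to 120 N. Pads are 22 mm wide; open, the fingers measure 114 mm over their backs; the gripper's body (76 mm by 85 mm) begins 54 mm behind the grasp point. The pads swing forward as they close: fully open they stand 13 mm farther back than shut.
Start: joints at [-1.332, 0.052, 1.401, -0, 1.689, -0.07], TCP at [0.16, -0.5, 0.256] pointing down, gripper open.
Joint ranges: [-2.9, 2.9], [-0.91, 2.17], [0.12, 2.37], [-1.06, 4.2], [0.26, 2.73], [-2.93, 2.93]. Speed limits (rad/s): [2.57, 2.57, 3.01, 3.14, 3.14, 3.14].

INTERFACE

Orientations are given as a 3x3 rotation matrix whose columns are the frame's x, y, z axes.
In Python, from station import telemetry, grab_frame, get_calibration, ticket gives the robot as it stands.
- The arm moves only by the tool play_rows, never from a script. Its argument "series" is text: rows parted by semicolons, each of 7 numbers parted by spaces: the shift along the tool's x, y, z normalised to -1 to 1, where 1 is 0.75 m, then the turn, a rotation vector about the tool's x, y, z normalised to -1 to 1, where 1 is 1.5 rad, then the closure, from 0 (fully open) to 1 (shut). In form: tx ty tz rx ry rz gripper; .... A call has 1 to 8 rows; each row is the pose to reach, as a shift and turn from the pose commanded when the call began, along the tool's axes at that moment; what a row does not reach only later rows make up. A row lasts 1/12 s, in which the tool goes at most 41.7 mm and 7.16 degrees, less where a joint would pass 70% of its speed; a pose out of reach is approached as far as the arm can. A call with a number of a shift or a turn outside -1 to 1 is refused whole. A call with a gripper value outside its range is refused whole. The fingers move at their own pace and stop on an object; "force" is the grip in N (left out, the last holds). Time passes only in rows, so rows that repeat a pose let the fingers close. It gives the time, the measured TCP pose, the force, the opening and the grip force at its end, in the units of the state.
- telemetry.observe(): the state, without advancing time (a new reading comes with each control period).
- grab_frame(name): name is "scene" or "top" or "wrist"; returns the picture (480x640x3 uint8, red, green, blue); there is no depth.
- get_calibration(name): a dict with "mtx" (3x3 intrinsics, pixels), "rvec" (rotation vector, rad) and "tvec" (3), from world to camera coordinates, as OpenCV has them. Camera axes: x right, y down, z forward; pixel columns grow to the right and rows downward; lengths in m; the calibration is good to about 2 mm. A picture is of the moment at which its call begins: read the wrist's pose just before it. get_calibration takes no time and is no camera call; for the wrist camera it gives the pose at the moment of the call.
- ticket.sign_off(): hands the job in; it is judged then, once.
The state is a dict: "time": time; "q": joint angles; "joint_velocities": joint speeds; "tau": joint torques, N m; "position": TCP position; "tool_rot": TCP orientation; "force": force on the tool from outside, world axes, zero at the start; "moment": the same for the moment, N m; "finger_gap": opening from 0.0 (shut) to 1.0 (fully open); "grasp_force": force on a finger pad.
Only numpy, scipy, OpenCV 4.12 (cv2) and the standard library are available. Lean on these libraries where they do the work, as an engineer would, in place of code of your own. Each camera call takes 0.05 s, during which the arm holds its last target. There are 200 camera calls.

TASK

Press down the sprung lever handle of the drying cabinet, swing its door wide open by that handle (square to the cabinet or further) and leave it open. Then take out the two dry clay discs and layer them flat and centred on the plate, the large terracotta disc first and the small white one on top, setting each down gently without dropping or pressing it. Do not disturb the rabbit figure, the paper roll or the power strip.

Things in the scene. Friction and masses are not known exactly. Their poses are not given: they have to be found in the camera images.
- cabinet: Fixed clear-walled drying cabinet, 150 deep (x) x 290 wide (y) x 250 high; origin at the centre of its underside; its open front, closed by the door, faces its -x (the robot). Inner floor 20 above the table, walls and roof 8 thick, clear inner height 222. The roof covers everything: the discs, some 45 behind the front plane, are reached with a tilted tool.
- door (a joint): Blue door with clear window, 290 wide x 246 high, 16 thick, in front of the cabinet's front plane. Hinged on the cabinet's right (-y) front edge, swings towards the robot and to the right; stays where it is left. 0 = closed and latched, grows to 1.95 rad fully open. The latch holds it shut until the lever is down.
- door_hinge (a point): Point on the door's vertical hinge axis (cabinet frame x -75, y -145), 222 above the table.
- lever (a joint): Lever handle on the door's outer face, sprung back up: 0 = level (at rest), grows as its free end is pressed down, to 0.5 rad. The latch is free above about 0.3 rad, and the lever must be kept down until the door has moved some 20 mm. Full down takes 6 to 13 N at the grip.
- lever_grip (a point): Grip point on the lever's black horizontal round bar (diameter 16, 110 long, axis 62 off the door face), 160 from the hinge axis along the door, 222 above the table at rest. The lever's pivot is near the door's free (left) edge, 240 from the hinge axis; the bar points from it towards the hinge. Gap between bar and door 54; pinch it from above.
- disc_large: Terracotta clay disc, diameter 64, 26 thick, about 140 g, lying flat on the cabinet's floor, left or right; origin at the centre of its underside, z up.
- disc_small: White clay disc, diameter 52, 26 thick, about 90 g, lying flat on the cabinet's floor beside the other (centres about 105 apart); origin at the centre of its underside, z up.
- plate: Loose blue ceramic plate, diameter 170, 18 high, on the table to the left; origin at the centre of its underside.
- plate_in (a point): Centre of the plate's flat inner floor, 5 above the plate's underside, flat to a radius of about 50; the rim slopes up outside it.
- paper_roll: Bystander: standing roll of paper towel, diameter 100, 200 high; origin at the centre of its underside.
- rabbit: Bystander: white clay rabbit figure, about 75 wide, 140 high; origin at the centre of its underside.
- power_strip: Bystander: black power strip lying on the table, 240 long (its x) x 55 x 40 high; origin at the centre of its underside.
Not all that is in view belongs to the job. What is meant by the plate is not red or yellow, and is the larger of those in its own colour.

How it is judged:
By the outcome, as a careful person would: the job done as asked, in the order asked, and still so for the second after the job is handed in, with the robot touching nothing.
It also fails if it takes over 72 s, if anything falls off the work surface, if the arm or the gripper's body presses on something with over 40 N, if the wrist force passes 120 N, or if a joint passes its speed limit or range.

## Working session

There is one attempt and no reset: what is moved stays moved. The work goes in short steps, Python scripts to look and compute and a tool call to move; the robot and the scene stay as the last step left them, time stands still between calls to the robot, and variables do not carry over. Pictures are saved under pics/ and viewed, at most 10 in all, crops included, and the job is handed in when it is done.

Besides the shell and the picture viewer there is one more tool, called after "Call:" as name(argument=value, ...), one argument or row to a line, values as JSON. play_rows: Moves the arm, as the interface text tells. Scaled input: -1 to 1 covers 0.75 m each way for a shift and 1.5 rad each way for a turn. Its arguments: {"type":"object","properties":{"series":{"type":"string"},"force":{"type":"number"}},"required":["series"]}

```bash
mkdir -p pics; python3 - <<'E'
from station import telemetry, grab_frame, get_calibration
import cv2,numpy as np
s=telemetry.observe(); print({k:np.round(v,3).tolist() for k,v in s.items()})
for n in("scene","top"):
    c=get_calibration(n); R=cv2.Rodrigues(np.array(c["rvec"],float))[0]
    print(n,np.round(c["mtx"],1).tolist(),"cam",np.round(-R.T@np.array(c["tvec"]).ravel(),3),np.round(R[2],2))
    im=grab_frame(n); cv2.imwrite(f"pics/{n}0.png",im[:,:,::-1])
E
```

```text
{'time': 0.0, 'q': [-1.332, 0.053, 1.402, 0.0, 1.689, -0.07], 'joint_velocities': [-0.002, 0.001, -0.001, 0.001, 0.0, -0.002], 'tau': [0.001, -38.167, -36.018, 0.0, 0.006, 0.0], 'position': [0.16, -0.5, 0.255], 'tool_rot': [[0.953, 0.304, -0.0], [0.304, -0.953, 0.002], [0.0, -0.002, -1.0]], 'force': [0.103, 0.37, 0.422], 'moment': [0.006, 0.002, -0.001], 'grasp_force': 0.0, 'finger_gap': 0.998}
scene [[503.8, 0.0, 316.7], [0.0, 503.8, 238.3], [0.0, 0.0, 1.0]] cam [0.76  0.425 1.414] [-0.14 -0.28 -0.95]
top [[523.3, 0.0, 315.2], [0.0, 523.3, 249.9], [0.0, 0.0, 1.0]] cam [0.303 0.054 1.263] [ 0.21 -0.02 -0.98]
```

View pics/scene0.png

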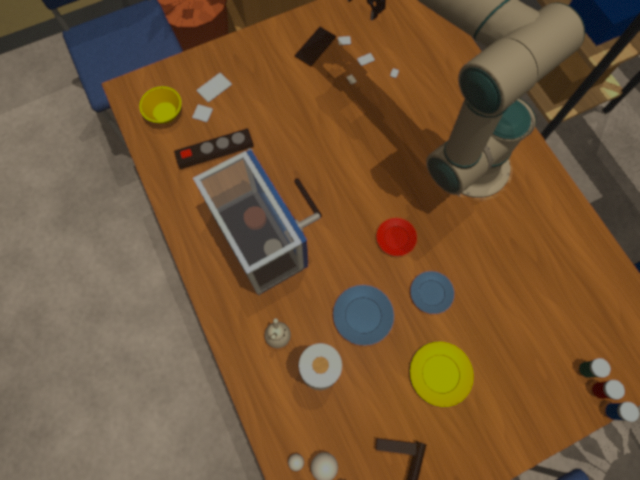

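View pics/top0.png

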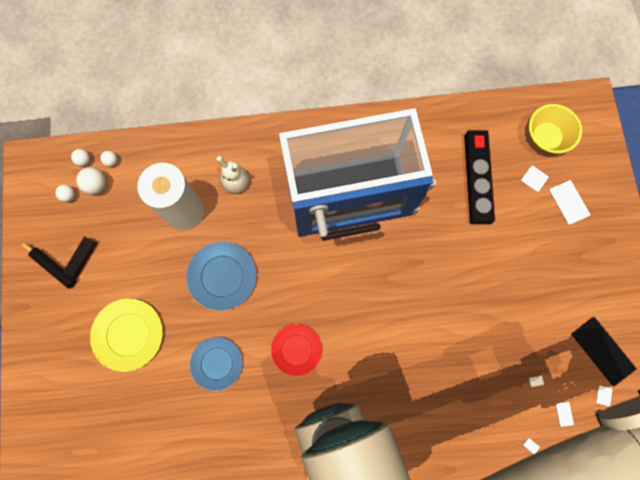

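Scene shows the cabinet near (250,220), with the terracotta disc at about (255,217) and the white disc at about (273,247). The target plate, the larger blue one, is at (363,315). In the top view the roof corners are about (281,133), (416,111), (431,173) and (292,205), the black bar runs from (322,238) to (380,228), and the plate is at (222,275).

```bash
cat > h.py <<'E'
import cv2,numpy as np
from station import telemetry, grab_frame, get_calibration
def cam(n):
    c=get_calibration(n); return np.array(c["mtx"],float),np.array(c["rvec"],float).ravel(),np.array(c["tvec"],float).ravel()
def ray(n,px,z,c=None):
    K,r,t=c or cam(n); R=cv2.Rodrigues(r)[0]; o=-R.T@t
    u=cv2.undistortPoints(np.array(px,float).reshape(-1,1,2),K,None).reshape(-1,2)
    d=np.c_[u,np.ones(len(u))]@R
    return o+d*((z-o[2])/d[:,2])[:,None]
def proj(n,P):
    K,r,t=cam(n); return cv2.projectPoints(np.array(P,float).reshape(-1,1,3),r,t,K,None)[0].reshape(-1,2)
def blobs(m,amin=60):
    k,_=cv2.findContours(m.astype(np.uint8),cv2.RETR_EXTERNAL,cv2.CHAIN_APPROX_NONE)
    return [c for c in k if cv2.contourArea(c)>amin]
E
python3 - <<'E'
from h import *
np.set_printoptions(precision=4,suppress=True)
for n in("scene","top"):
    im=cv2.imread(f"pics/{n}0.png"); hsv=cv2.cvtColor(im,cv2.COLOR_BGR2HSV); H,S,V=cv2.split(hsv)
    print("==",n)
    for c in blobs((H>98)&(H<116)&(S>90)&(V>60),500):
        e=cv2.fitEllipse(c); print("blue",np.round(e[0],1),np.round(e[1],1),"z.018",ray(n,e[0],.018)[0])
    for c in blobs((S<45)&(V>150),600):
        a=cv2.approxPolyDP(c,8,True).reshape(-1,2); print("white",len(a),a.tolist()); 
        if len(a)<9: print(ray(n,a,.25))
    for c in blobs(V<50,100):
        r=cv2.minAreaRect(c); print("black",np.round(r[0]),np.round(r[1]),cv2.boxPoints(r).round().tolist(), ray(n,r[0],.222)[0])
    x0,y0,w,h=(190,145,130,150) if n=="scene" else (270,95,180,150)
    cv2.imwrite(f"pics/{n}crop.png",cv2.resize(im[y0:y0+h,x0:x0+w],None,fx=4,fy=4,interpolation=cv2.INTER_CUBIC))
E
```

```text
== scene
blue [360.8 310.8] [44.3 46.2] z.018 [0.531  0.2523 0.018 ]
blue [429.3 288.8] [27.8 32.5] z.018 [0.3276 0.2818 0.018 ]
blue [617.3   8.6] [20.2 44.2] z.018 [-0.7561 -0.2914  0.018 ]
blue [117.7  48.1] [ 81.8 119.4] z.018 [ 0.8512 -0.8852  0.018 ]
white 4 [[313, 345], [301, 371], [328, 384], [338, 355]]
[[0.7031 0.3028 0.25  ]
 [0.7522 0.3426 0.25  ]
 [0.7104 0.3941 0.25  ]
 [0.662  0.3476 0.25  ]]
white 4 [[243, 153], [194, 178], [248, 271], [299, 241]]
[[ 0.6523 -0.2154  0.25  ]
 [ 0.7921 -0.2044  0.25  ]
 [ 0.7664  0.0787  0.25  ]
 [ 0.6249  0.0639  0.25  ]]
black [416. 462.] [ 9. 38.] [[407.0, 479.0], [416.0, 442.0], [425.0, 445.0], [416.0, 481.0]] [0.6101 0.6228 0.222 ]
black [612. 411.] [14. 15.] [[605.0, 404.0], [620.0, 404.0], [620.0, 418.0], [605.0, 418.0]] [0.1614 0.7256 0.222 ]
black [586. 369.] [14. 14.] [[579.0, 362.0], [593.0, 362.0], [593.0, 376.0], [579.0, 376.0]] [0.1609 0.6242 0.222 ]
black [274. 269.] [14. 40.] [[253.0, 273.0], [288.0, 253.0], [295.0, 265.0], [260.0, 285.0]] [0.7078 0.0933 0.222 ]
black [443. 175.] [43. 20.] [[422.0, 165.0], [437.0, 152.0]
[... 1899 characters left out ...]
 96], [231, 114], [271, 109], [237, 85], [275, 81], [269, 65], [239, 73], [236, 101], [225, 90], [231, 65], [247, 66]]
black [342. 433.] [16. 81.] [[301.0, 440.0], [377.0, 411.0], [383.0, 426.0], [307.0, 455.0]] [0.1662 0.0203 0.222 ]
black [325. 412.] [10. 57.] [[296.0, 417.0], [350.0, 398.0], [353.0, 407.0], [299.0, 426.0]] [0.2074 0.049  0.222 ]
black [603. 351.] [66. 28.] [[571.0, 334.0], [593.0, 316.0], [635.0, 368.0], [613.0, 386.0]] [ 0.2595 -0.5039  0.222 ]
black [ 60. 253.] [54. 52.] [[24.0, 263.0], [49.0, 217.0], [96.0, 243.0], [71.0, 289.0]] [0.576  0.5474 0.222 ]
black [479. 177.] [92. 23.] [[464.0, 131.0], [488.0, 130.0], [494.0, 222.0], [470.0, 223.0]] [ 0.6412 -0.3269  0.222 ]
```

View pics/scenecrop.png

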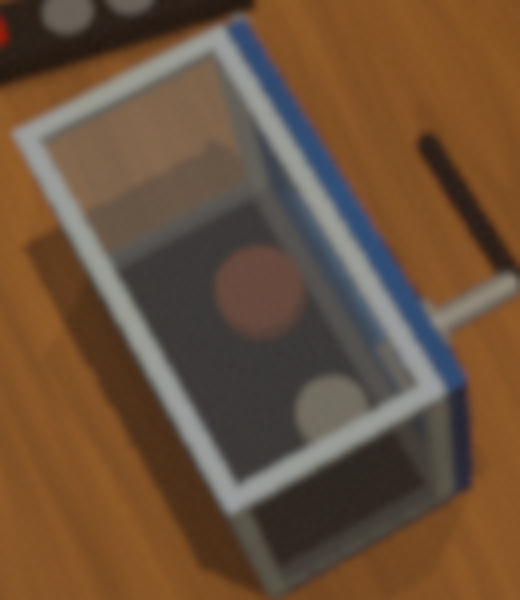

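View pics/topcrop.png

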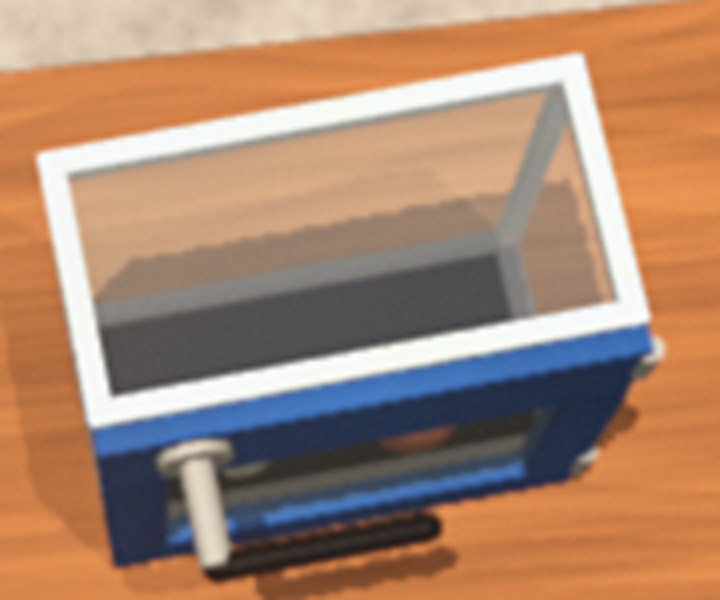

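Roof corners agree between the two views within about 5 mm. That puts the cabinet centre near (0.709, -0.070) with yaw about 0.082. Next I check the bar and the plate and work out the first move.

```bash
cat >> h.py <<'E'
C=np.array([.7088,-.0704]); YAW=.082
ex=np.array([np.cos(YAW),np.sin(YAW),0]); ey=np.array([-ex[1],ex[0],0]); ez=np.array([0,0,1.])
def W(x,y,z): return np.r_[C,0]+x*ex+y*ey+z*ez
HINGE=W(-.075,-.145,0)
from scipy.spatial.transform import Rotation as Ro
def row(p0,R0,p1,R1,g):
    t=R0.T@(p1-p0)/.75; r=Ro.from_matrix(R0.T@R1).as_rotvec()/1.5
    return " ".join(f"{v:.3f}" for v in np.r_[t,r])+f" {g}"
def door(th,dz=0,along=.160):   # grasp TCP pose on lever, tool down
    c,s=np.cos(th),np.sin(th); Rz=Ro.from_rotvec([0,0,th]).as_matrix()
    p=HINGE+Rz@(-.078*ex+along*ey); p[2]=.228+dz
    x=Rz@ey; z=-ez; return p,np.c_[x,np.cross(z,x),z]
def grasp(p,tilt,yaw):          # TCP pose: grasp point p, z tilted from down towards heading yaw
    f=np.array([np.cos(yaw),np.sin(yaw),0]); z=np.sin(tilt)*f-np.cos(tilt)*ez
    x=np.array([-f[1],f[0],0]) # horizontal left
    y=x; xx=np.cross(y,z); return np.array(p)-.006*z,np.c_[xx,y,z]
def state():
    s=telemetry.observe(); return np.array(s["position"]),np.array(s["tool_rot"]),s
E
python3 - <<'E'
from h import *
np.set_printoptions(precision=4,suppress=True)
P=[]
A=[(379,226.5),(323,238)];B=[(297.5,181),(317.5,212)]
for a,b in zip(A,B):
    M=[]
    for n in("top","scene"):
        K,r,t=cam(n); M.append(K@np.c_[cv2.Rodrigues(r)[0],t])
    X=cv2.triangulatePoints(M[0],M[1],np.array(a,float),np.array(b,float)).ravel(); print("bar end",X[:3]/X[3])
print("model bar free/pivot",W(-.153,-.145+.13,.222),W(-.153,-.145+.24,.222),"grip",door(0)[0])
for n,ctr in(("top",(222,275)),("scene",(363,315))):
    im=cv2.imread(f"pics/{n}0.png"); H,S,V=cv2.split(cv2.cvtColor(im,cv2.COLOR_BGR2HSV))
    for c in blobs((H>90)&(H<125)&(S>60),300):
        e=cv2.fitEllipse(cv2.convexHull(c))
        if np.hypot(*(np.array(e[0])-ctr))<15: print(n,"plate",e,ray(n,e[0],.018)[0])
p0,R0,_=state(); p,R=door(0)
hi=p.copy(); hi[2]=.32
u=p0.copy();u[2]=.32
print(row(p0,R0,u,R0,.4)); print(row(p0,R0,hi,R,.4)); print(row(hi,R,p,R,.4))
E
```

```text
bar end [ 0.5564 -0.1014  0.2165]
bar end [0.5463 0.0111 0.2309]
model bar free/pivot [ 0.5575 -0.0979  0.222 ] [0.5485 0.0117 0.222 ] grip [ 0.5551 -0.068   0.228 ]
top plate ((221.009033203125, 275.6766357421875), (66.4411392211914, 69.38040161132812), 57.567161560058594) [0.5297 0.2594 0.018 ]
scene plate ((363.008056640625, 314.6477966308594), (56.88251495361328, 58.52976989746094), 125.29557800292969) [0.5304 0.2647 0.018 ]
0.000 -0.000 -0.086 0.000 0.000 0.000 0.4
0.678 -0.389 -0.085 -0.001 -0.001 -0.896 0.4
0.000 0.000 0.123 0.000 0.000 0.000 0.4
```

Call:
play_rows(
  series="0 0 -0.05 0 0 0 0.4;0 0 -0.085 0 0 0 0.4;0.678 -0.389 -0.085 0 0 -0.896 0.4;0.678 -0.389 -0.085 0 0 -0.896 0.4;0.678 -0.389 -0.085 0 0 -0.896 0.4;0.678 -0.389 -0.085 0 0 -0.896 0.4;0.678 -0.389 -0.085 0 0 -0.896 0.4;0.678 -0.389 -0.085 0 0 -0.896 0.4",
  force=40,
)

```text
time: 0.77
position: [0.3292, -0.314, 0.3198]
tool_rot: [[0.485, 0.875, -0.0], [0.875, -0.485, 0.0], [0.0, -0.0, -1.0]]
force: [0.2, -0.8, -0.2]
finger_gap: 0.603
grasp_force: 0.0
```

```bash
python3 - <<'E'
from h import *
p0,R0,s=state(); p,R=door(0); hi=p.copy(); hi[2]=.32
print(p0,s["q"]); print(row(p0,R0,hi,R,.4))
E
```

```text
[ 0.32915299 -0.31397842  0.31978454] [-8.43012762e-01 -1.52668753e-01  1.47323529e+00 -5.19950932e-06
  1.82126291e+00 -3.36752268e-01]
0.433 0.104 -0.000 -0.000 -0.000 -0.392 0.4
```

Call:
play_rows(
  series="0.433 0.104 0 0 0 -0.392 0.4;0.433 0.104 0 0 0 -0.392 0.4;0.433 0.104 0 0 0 -0.392 0.4;0.433 0.104 0 0 0 -0.392 0.4;0.433 0.104 0 0 0 -0.392 0.4;0.433 0.104 0 0 0 -0.392 0.4;0.433 0.104 0 0 0 -0.392 0.4;0.433 0.104 0 0 0 -0.392 0.4",
)

```text
time: 1.43
position: [0.556, -0.0693, 0.3196]
tool_rot: [[-0.076, 0.997, -0.001], [0.997, 0.076, -0.0], [-0.0, -0.001, -1.0]]
force: [0.6, -1.0, 0.3]
finger_gap: 0.601
grasp_force: 0.0
```

```bash
python3 - <<'E'
from h import *
p0,R0,s=state(); p,R=door(0); hi=p.copy(); hi[2]=.32
print(p0,s["q"]); print(row(p0,R0,hi,R,.4)); print(row(p0,R0,p,R,.4))
im=grab_frame("wrist"); cv2.imwrite("pics/w1.png",im[:,:,::-1])
c=cam("wrist"); R=cv2.Rodrigues(c[1])[0]; print("cam in tool",R0.T@(-R.T@c[2]-p0), "axis",R0.T@R[2],c[0])
E
```

```text
[ 0.55600525 -0.06934823  0.31958138] [-1.89901588e-01  1.48202968e-01  1.17322998e+00 -1.97043178e-04
  1.82072620e+00 -2.66289664e-01]
0.002 -0.001 -0.001 -0.000 0.000 -0.004 0.4
0.002 -0.001 0.122 -0.000 0.000 -0.004 0.4
cam in tool [ 0.08751767  0.00301684 -0.11661061] axis [-3.19792897e-01 -1.19493744e-04  9.47487461e-01] [[386.34885708   0.         318.33557832]
 [  0.         386.34885708 231.31360459]
 [  0.           0.           1.        ]]
```

View pics/w1.png

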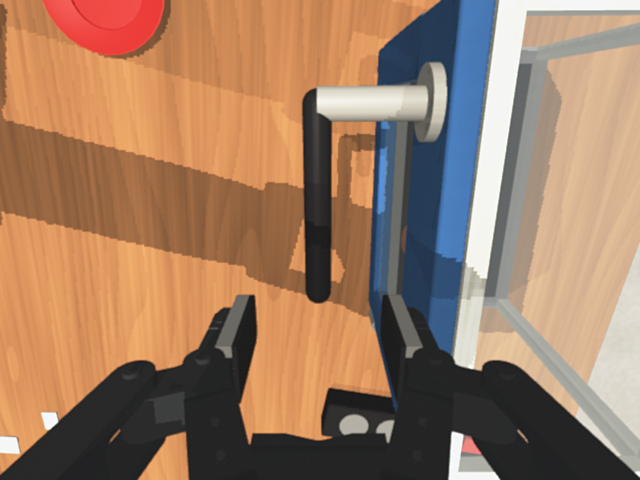

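The black bar lies midway between the fingers: its free end is at (318,295) and the pivot post is at (310,100). I descend, pinch and press.

Call:
play_rows(
  series="0.002 -0.001 0.04 0 0 0 0.4;0.002 -0.001 0.08 0 0 0 0.4;0.002 -0.001 0.11 0 0 0 0.4;0.002 -0.001 0.122 0 0 0 0.4;0.002 -0.001 0.122 0 0 0 0.95;0.002 -0.001 0.122 0 0 0 0.95;0.002 -0.001 0.122 0 0 0 0.95;0.002 -0.001 0.122 0 0 0 0.95",
)

```text
time: 2.15
position: [0.5549, -0.0703, 0.2307]
tool_rot: [[-0.076, 0.997, 0.004], [0.997, 0.076, -0.001], [-0.001, 0.004, -1.0]]
force: [1.4, -1.4, 1.1]
finger_gap: 0.171
grasp_force: 39.1
```

Call:
play_rows(
  series="0 0 0 0 0 0 0.95;0 0 0 0 0 0 0.95;0 0 0 0 0 0 0.95",
)

```text
time: 2.4
position: [0.5548, -0.0703, 0.2299]
tool_rot: [[-0.076, 0.997, 0.003], [0.997, 0.076, -0.001], [-0.001, 0.003, -1.0]]
force: [3.0, -3.8, 2.2]
finger_gap: 0.174
grasp_force: 39.3
```

Call:
play_rows(
  series="0 0 0.01 0 0 0 0.95;0.001 0 0.02 0 0 0 0.95;0.004 0 0.03 0 0 0 0.95;0.006 0 0.04 0 0 0 0.95;0.008 0 0.046 0 0 0 0.95;0.008 0 0.046 0 0 0 0.95",
)

```text
time: 2.9
position: [0.5543, -0.0639, 0.1949]
tool_rot: [[-0.076, 0.997, 0.003], [0.997, 0.076, -0.0], [-0.001, 0.003, -1.0]]
force: [2.4, -2.6, 7.3]
finger_gap: 0.174
grasp_force: 43.5
```

```bash
python3 - <<'E'
from h import *
p0,R0,s=state(); print(p0,s["finger_gap"])
p1,R1=door(0); off=p0-p1; al=.160+off@ey; print("offset in cab axes",off@ex,off@ey,off[2])
for th in np.radians([2,4,6,9,12,15,18,20]):
    p,R=door(th,off[2],al); print(row(p0,door(0)[1],p,R,.95))
E
```

```text
[ 0.55425763 -0.06388269  0.19485911] 0.1738819857355666
offset in cab axes -0.0004892711813182675 0.004153689637613419 -0.0331408915898431
-0.004 -0.007 0.000 0.000 0.000 -0.023 0.95
-0.008 -0.014 0.000 0.000 0.000 -0.047 0.95
-0.012 -0.022 0.000 0.000 0.000 -0.070 0.95
-0.019 -0.032 0.000 0.000 0.000 -0.105 0.95
-0.026 -0.043 0.000 0.000 0.000 -0.140 0.95
-0.034 -0.052 0.000 0.000 0.000 -0.175 0.95
-0.043 -0.062 0.000 0.000 0.000 -0.209 0.95
-0.049 -0.068 0.000 0.000 0.000 -0.233 0.95
```

Call:
play_rows(
  series="-0.004 -0.007 0 0 0 -0.023 0.95;-0.008 -0.014 0 0 0 -0.047 0.95;-0.012 -0.022 0 0 0 -0.07 0.95;-0.019 -0.032 0 0 0 -0.105 0.95;-0.026 -0.043 0 0 0 -0.14 0.95;-0.034 -0.052 0 0 0 -0.175 0.95;-0.043 -0.062 0 0 0 -0.209 0.95;-0.049 -0.068 0 0 0 -0.233 0.95",
)

```text
time: 3.57
position: [0.5061, -0.1051, 0.1957]
tool_rot: [[-0.415, 0.91, 0.004], [0.91, 0.415, -0.001], [-0.002, 0.003, -1.0]]
force: [4.1, -2.3, 6.8]
finger_gap: 0.17
grasp_force: 43.2
```

```bash
python3 - <<'E'
from h import *
p0,R0,s=state(); print(p0,s["finger_gap"],s["force"],s["q"])
v=p0-HINGE; print("r",np.hypot(*v[:2]),"th",np.degrees(np.arctan2(-v[0],v[1])-YAW-np.arctan2(.078,.164)))
t0=np.radians(20); pm,Rm=door(t0,-.033,.164); print(p0-pm)
for k in range(3):
  print("call",k); b=20+k*28; pb,Rb=door(np.radians(b),[-.033,0,0][k],[.164,.157,.157][k])
  for i in range(1,9):
    a=b+3.5*i; f=min(1,i/6) if k==0 else 1
    p,R=door(np.radians(a),-.033*(1-f),.164-.007*f); print(row(pb,Rb,p,R,.95))
E
```

```text
[ 0.50608014 -0.10511435  0.19566525] 0.16965822014316434 [ 4.06287007 -2.33708049  6.77384303] [-2.76323439e-01  5.29363931e-02  1.52096951e+00  1.65137401e-04
  1.56369006e+00 -7.04029475e-01]
r 0.18165918640447717 th 20.2050749411871
[-0.00045826 -0.00046441  0.00066525]
call 0
-0.008 -0.013 -0.007 0.000 0.000 -0.041 0.95
-0.017 -0.025 -0.015 0.000 0.000 -0.081 0.95
-0.027 -0.037 -0.022 0.000 0.000 -0.122 0.95
-0.038 -0.048 -0.029 0.000 0.000 -0.163 0.95
-0.049 -0.059 -0.037 0.000 0.000 -0.204 0.95
-0.061 -0.068 -0.044 0.000 0.000 -0.244 0.95
-0.071 -0.077 -0.044 0.000 0.000 -0.285 0.95
-0.083 -0.086 -0.044 0.000 0.000 -0.326 0.95
call 1
-0.007 -0.013 0.000 0.000 0.000 -0.041 0.95
-0.014 -0.025 0.000 0.000 0.000 -0.081 0.95
-0.022 -0.036 0.000 0.000 0.000 -0.122 0.95
-0.031 -0.048 0.000 0.000 0.000 -0.163 0.95
-0.041 -0.058 0.000 0.000 0.000 -0.204 0.95
-0.051 -0.068 0.000 0.000 0.000 -0.244 0.95
-0.062 -0.077 0.000 0.000 0.000 -0.285 0.95
-0.073 -0.086 0.000 0.000 0.000 -0.326 0.95
call 2
-0.007 -0.013 0.000 0.000 0.000 -0.041 0.95
-0.014 -0.025 0.000 0.000 0.000 -0.081 0.95
-0.022 -0.036 0.000 0.000 0.000 -0.122 0.95
-0.031 -0.048 0.000 0.000 0.000 -0.163 0.95
-0.041 -0.058 0.000 0.000 0.000 -0.204 0.95
-0.051 -0.068 0.000 0.000 0.000 -0.244 0.95
-0.062 -0.077 0.000 0.000 0.000 -0.285 0.95
-0.073 -0.086 0.000 0.000 0.000 -0.326 0.95
```

Call:
play_rows(
  series="-0.008 -0.013 -0.007 0 0 -0.041 0.95;-0.017 -0.025 -0.015 0 0 -0.081 0.95;-0.027 -0.037 -0.022 0 0 -0.122 0.95;-0.038 -0.048 -0.029 0 0 -0.163 0.95;-0.049 -0.059 -0.037 0 0 -0.204 0.95;-0.061 -0.068 -0.044 0 0 -0.244 0.95;-0.071 -0.077 -0.044 0 0 -0.285 0.95;-0.083 -0.086 -0.044 0 0 -0.326 0.95",
)

```text
time: 4.23
position: [0.4717, -0.1874, 0.2264]
tool_rot: [[-0.794, 0.607, -0.003], [0.607, 0.794, 0.002], [0.003, -0.0, -1.0]]
force: [-1.8, 2.0, -0.9]
finger_gap: 0.17
grasp_force: 40.9
```

Call:
play_rows(
  series="-0.007 -0.013 0 0 0 -0.041 0.95;-0.014 -0.025 0 0 0 -0.081 0.95;-0.022 -0.036 0 0 0 -0.122 0.95;-0.031 -0.048 0 0 0 -0.163 0.95;-0.041 -0.058 0 0 0 -0.204 0.95;-0.051 -0.068 0 0 0 -0.244 0.95;-0.062 -0.077 0 0 0 -0.285 0.95;-0.073 -0.086 0 0 0 -0.326 0.95",
)

```text
time: 4.9
position: [0.4759, -0.2724, 0.2263]
tool_rot: [[-0.986, 0.164, -0.003], [0.164, 0.986, 0.001], [0.003, 0.001, -1.0]]
force: [-0.1, 0.4, 0.4]
finger_gap: 0.169
grasp_force: 40.8
```

Call:
play_rows(
  series="-0.007 -0.013 0 0 0 -0.041 0.95;-0.014 -0.025 0 0 0 -0.081 0.95;-0.022 -0.036 0 0 0 -0.122 0.95;-0.031 -0.048 0 0 0 -0.163 0.95;-0.041 -0.058 0 0 0 -0.204 0.95;-0.051 -0.068 0 0 0 -0.244 0.95;-0.062 -0.077 0 0 0 -0.285 0.95;-0.073 -0.086 0 0 0 -0.326 0.95",
)

```text
time: 5.57
position: [0.5192, -0.3457, 0.2263]
tool_rot: [[-0.948, -0.318, -0.003], [-0.318, 0.948, 0.001], [0.002, 0.001, -1.0]]
force: [-1.8, -1.2, 0.3]
finger_gap: 0.172
grasp_force: 40.8
```

```bash
python3 - <<'E'
from h import *
p0,R0,s=state(); print(p0,s["finger_gap"],s["force"],s["q"])
v=p0-HINGE; print("r",np.hypot(*v[:2]),"th",np.degrees((np.arctan2(v[1],v[0])-YAW-np.pi/2-np.arctan2(.078,.157))%6.283))
E
```

```text
[ 0.51920463 -0.34569741  0.22630922] 0.17187052730305832 [-1.79153565 -1.16667381  0.31542855] [-6.46153854e-01  3.44009014e-01  1.12834324e+00 -1.11491526e-03
  1.67158326e+00 -2.54045045e+00]
r 0.17774840411126103 th 103.39755904512604
```

Call:
play_rows(
  series="0 0 0 0 0 0 0.9;0 0 0 0 0 0 0.4;0 0 0 0 0 0 0.4;0 0 0 0 0 0 0.4;0 0 0 0 0 0 0.4;0 0 -0.05 0 0 0 0.4;0 0 -0.1 0 0 0 0.4;0 0 -0.145 0 0 0 0.2",
)

```text
time: 6.23
position: [0.5195, -0.3443, 0.3378]
tool_rot: [[-0.949, -0.316, 0.0], [-0.316, 0.949, 0.0], [-0.0, 0.0, -1.0]]
force: [-0.2, -0.8, 0.7]
finger_gap: 0.728
grasp_force: 0.0
```

Call:
play_rows(
  series="-0.006 0.04 0 0 0 0.08 0;-0.013 0.08 0 0 0 0.16 0;-0.02 0.12 0 0 0 0.24 0;-0.026 0.16 0 0 0 0.32 0;-0.033 0.2 0 0 0 0.4 0;-0.04 0.24 0 0 0 0.48 0;-0.046 0.28 0 0 0 0.56 0;-0.053 0.327 0 0 0 0.64 0",
)

```text
time: 6.9
position: [0.4793, -0.0985, 0.3358]
tool_rot: [[-0.799, 0.601, 0.0], [0.601, 0.799, -0.0], [-0.0, 0.0, -1.0]]
force: [-0.0, 0.9, -0.2]
finger_gap: 0.998
grasp_force: 0.0
```

Call:
play_rows(
  series="0 0 0 0 0 0.08 0;0 0 0 0 0 0.16 0;0 0 0 0 0 0.24 0;0 0 0 0 0 0.32 0;0 0 0 0 0 0.4 0;0 0 0 0 0 0.48 0;0 0 0 0 0 0.56 0;0 0 0 0 0 0.64 0",
)

```text
time: 7.57
position: [0.4797, -0.0994, 0.336]
tool_rot: [[0.033, 0.999, 0.0], [0.999, -0.033, 0.0], [0.0, 0.0, -1.0]]
force: [-0.0, 0.1, 0.2]
finger_gap: 1.001
grasp_force: 0.0
```

```bash
sed -i 's/x=np.array(\[-f\[1\],f\[0\],0\]).*/x=np.array([f[1],-f[0],0]) # horizontal right/' h.py; python3 - <<'E'
from h import *
p0,R0,s=state(); print(p0,s["finger_gap"],s["force"],s["q"],R0[:,0])
p,R=grasp(W(-.175,0,.133),np.radians(45),YAW); print(p,row(p0,R0,p,R,0))
im=grab_frame("top"); cv2.imwrite("pics/top1.png",im[:,:,::-1])
for n,a in(("scene",(254.8,216.0)),("scene",(272.5,247))): print(ray(n,a,.046))
E
```

```text
[ 0.47974102 -0.09937928  0.33595729] 1.0009183828214374 [-0.02300364  0.07569907  0.22740579] [-2.79743920e-01 -5.10722109e-02  1.34691964e+00  1.83305013e-04
  1.84547109e+00 -2.46457497e-01] [3.32305449e-02 9.99447707e-01 1.04207898e-04]
[ 0.53015964 -0.08508143  0.13724264] 0.021 0.066 0.265 -0.379 0.426 0.916 0
[[ 0.68392281 -0.12457822  0.046     ]]
[[ 0.67678776 -0.0161011   0.046     ]]
```

View pics/top1.png

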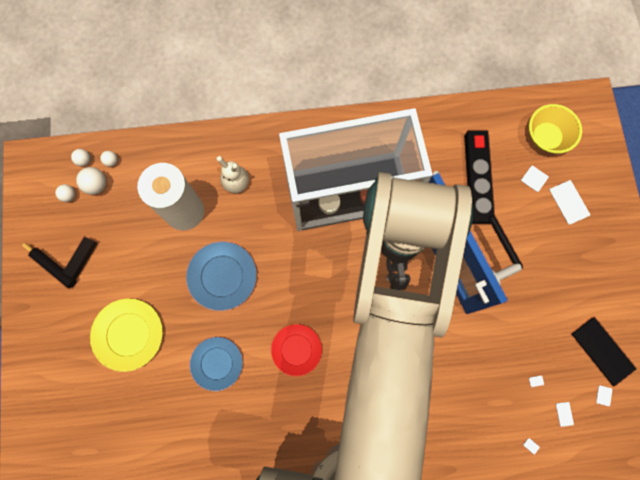

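The top view shows the door open past square, with the handle at (515,268) and the white disc visible at (329,203). I turn the tool to the tilted look pose.

Call:
play_rows(
  series="0.021 0.066 0.265 -0.379 0.426 0.916 0;0.021 0.066 0.265 -0.379 0.426 0.916 0;0.021 0.066 0.265 -0.379 0.426 0.916 0;0.021 0.066 0.265 -0.379 0.426 0.916 0;0.021 0.066 0.265 -0.379 0.426 0.916 0;0.021 0.066 0.265 -0.379 0.426 0.916 0;0.021 0.066 0.265 -0.379 0.426 0.916 0;0.021 0.066 0.265 -0.379 0.426 0.916 0",
)

```text
time: 8.28
position: [0.5296, -0.0852, 0.1363]
tool_rot: [[0.668, 0.588, 0.457], [0.576, -0.797, 0.183], [0.471, 0.141, -0.871]]
force: [0.0, 0.8, 0.2]
finger_gap: 0.999
grasp_force: 0.0
```

```bash
python3 - <<'E'
from h import *
p0,R0,s=state(); print(p0,s["q"])
p,R=grasp(W(-.175,0,.133),np.radians(45),-.05); print(p,row(p0,R0,p,R,0))
E
```

```text
[ 0.52956833 -0.08524241  0.13632349] [-0.39458938 -0.09864256  1.86135767  0.41245598  1.03483814  0.35372135]
[ 0.53015068 -0.08452188  0.13724264] 0.002 -0.000 -0.001 -0.201 0.153 0.421 0
```

Call:
play_rows(
  series="0 0 0 -0.201 0.153 0.421 0;0 0 0 -0.201 0.153 0.421 0;0 0 0 -0.201 0.153 0.421 0;0 0 0 -0.201 0.153 0.421 0;0 0 0 -0.201 0.153 0.421 0;0 0 0 -0.201 0.153 0.421 0;0 0 0 -0.201 0.153 0.421 0",
)

```text
time: 8.87
position: [0.5288, -0.0842, 0.136]
tool_rot: [[0.707, -0.048, 0.706], [-0.033, -0.999, -0.035], [0.706, 0.001, -0.708]]
force: [-1.0, 0.1, -0.4]
finger_gap: 0.997
grasp_force: 0.0
```

```bash
python3 - <<'E'
from h import *
p0,R0,s=state(); print(p0,s["q"],R0)
c=cam("wrist"); im=grab_frame("wrist"); cv2.imwrite("pics/w2.png",im[:,:,::-1]); np.savez("w2.npz",K=c[0],r=c[1],t=c[2])
E
```

```text
[ 0.52884618 -0.08416983  0.13596806] [-0.31634953 -0.28167054  2.10902577  0.34960626  0.57600396  1.08112549] [[ 0.70700911 -0.04799314  0.70557407]
 [-0.03321775 -0.9988471  -0.03465626]
 [ 0.70642388  0.00106471 -0.70778822]]
```

View pics/w2.png

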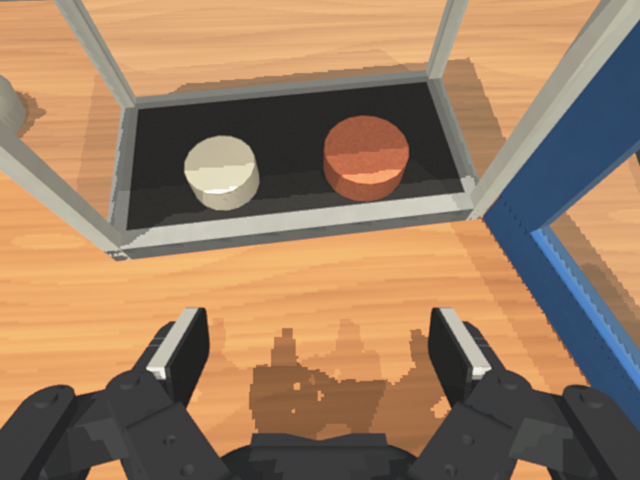

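The wrist view shows the white disc at (222,172) and the terracotta disc at (366,157) through the open front. I fit known-radius circles to the contour arcs cast on z=0.046 (upper) and z=0.020 (lower).

```bash
cat >> h.py <<'E'
from scipy.optimize import least_squares
def disc(c,m,r,zt,zb,box):
    x0,y0,x1,y1=box; mm=np.zeros_like(m,np.uint8); mm[y0:y1,x0:x1]=m[y0:y1,x0:x1]
    k=cv2.convexHull(max(blobs(mm,100),key=cv2.contourArea)).reshape(-1,2).astype(float)
    ctr=k.mean(0); h=np.ptp(k[:,1]); up=k[k[:,1]<ctr[1]-.2*h]; lo=k[k[:,1]>ctr[1]+.25*h]
    out=[]
    for a in ((up,zt),(lo,zb)):
        q=ray("",a[0],a[1],c)[:,:2]
        f=least_squares(lambda s:np.hypot(*(q-s).T)-r,q.mean(0)+[(-1 if a[1]==zt else 1)*r*.5,0],loss="soft_l1",f_scale=.001)
        out.append((f.x.round(4),round(np.sqrt(2*f.cost/len(q)),4)))
    return cv2.boundingRect(k.astype(np.float32)),out
E
python3 - <<'E'
from h import *
d=np.load("w2.npz"); c=(d["K"],d["r"],d["t"])
im=cv2.imread("pics/w2.png"); H,S,V=cv2.split(cv2.cvtColor(im,cv2.COLOR_BGR2HSV))
L=disc(c,((H<12)|(H>172))&(S>90)&(V>70),.032,.046,.020,(300,100,430,208))
s=disc(c,(S<90)&(V>95),.026,.046,.020,(170,120,272,211))
for n,o in(("L",L),("S",s)):
    print(n,o)
    for q,_ in o[1]: print("  cab",(q-C)@ex[:2],(q-C)@ey[:2])
E
```

```text
L ((323, 115, 87, 87), [(array([ 0.6861, -0.1279]), np.float64(0.0001)), (array([ 0.6868, -0.1281]), np.float64(0.0001))])
  cab -0.02733344318644361 -0.05544747860429235
  cab -0.02665217689529542 -0.05570414227633238
S ((184, 135, 75, 76), [(array([ 0.6772, -0.0187]), np.float64(0.0001)), (array([ 0.6779, -0.0182]), np.float64(0.0002))])
  cab -0.02725916967327565 0.05411457907739436
  cab -0.026520567686771097 0.054555563323747246
```

```bash
cat >> h.py <<'E'
L=np.array([.6863,-.128,0]); S=np.array([.6775,-.0185,0]); T45=np.radians(45)
E
python3 - <<'E'
from h import *
p0,R0,s=state()
g=L+[.003,0,.042]; p,R=grasp(g,T45,-.05); pre=p-.10*R[:,2]
print(row(p0,R0,pre,R,0)); print(row(pre,R,p,R,0))
E
```

```text
0.063 0.048 0.100 -0.002 0.001 0.005 0
-0.000 0.000 0.133 0.000 0.000 0.000 0
```

Call:
play_rows(
  series="0.03 0.024 0.05 0 0 0.003 0;0.063 0.048 0.1 -0.002 0.001 0.005 0;0.063 0.048 0.1 -0.002 0.001 0.005 0;0.063 0.048 0.1 -0.002 0.001 0.005 0;0.063 0.048 0.1 -0.002 0.001 0.005 0",
)

```text
time: 9.33
position: [0.6147, -0.1258, 0.117]
tool_rot: [[0.707, -0.052, 0.705], [-0.037, -0.999, -0.037], [0.706, 0.0, -0.708]]
force: [0.1, 0.1, -0.7]
finger_gap: 1.001
grasp_force: 0.0
```

Call:
play_rows(
  series="0 0 0.025 0 0 0 0;0 0 0.05 0 0 0 0;0 0 0.075 0 0 0 0;0 0 0.1 0 0 0 0;0 0 0.118 0 0 0 0;0 0 0.128 0 0 0 0;0 0 0.133 0 0 0 0;0 0 0.133 0 0 0 0",
)

```text
time: 10.0
position: [0.6849, -0.129, 0.0472]
tool_rot: [[0.706, -0.053, 0.707], [-0.038, -0.999, -0.037], [0.708, -0.001, -0.707]]
force: [0.0, 0.1, 0.0]
finger_gap: 0.997
grasp_force: 0.0
```

```bash
python3 - <<'E'
from h import *
p0,R0,s=state(); print(s["q"],s["force"])
p,R=grasp(L+[.003,0,.042],T45,-.05); print(p0-p); print(row(p0,R0,p,R,0))
im=grab_frame("wrist"); cv2.imwrite("pics/w3.png",im[:,:,::-1])
E
```

```text
[-0.30383046  0.33755378  1.68388203  0.48010539  0.39039795  0.94377099] [0.01547916 0.06038277 0.03846808]
[-0.00015778 -0.00125696  0.00096208]
-0.001 -0.002 0.001 0.001 -0.000 -0.002 0
```

View pics/w3.png

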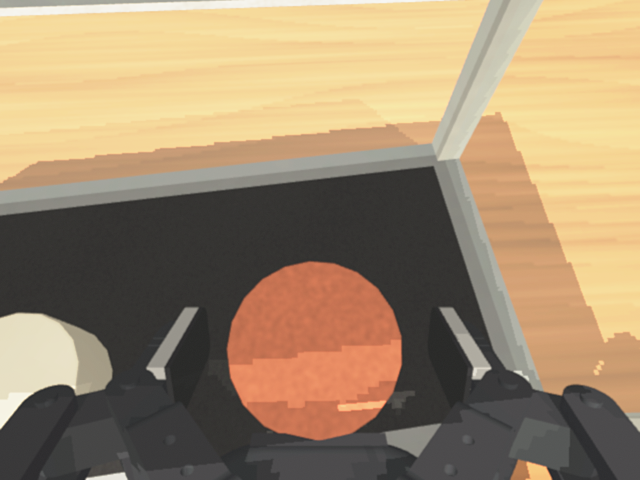

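The terracotta disc is centred between the pads at (315,350). I close on it.

Call:
play_rows(
  series="-0.001 -0.002 0.001 0 0 0 0.5;-0.001 -0.002 0.001 0 0 0 0.5;-0.001 -0.002 0.001 0 0 0 0.5;-0.001 -0.002 0.001 0 0 0 0.5;-0.001 -0.002 0.001 0 0 0 0.5",
  force=30,
)

```text
time: 10.47
position: [0.6854, -0.1278, 0.0468]
tool_rot: [[0.704, -0.055, 0.708], [-0.039, -0.999, -0.038], [0.709, -0.001, -0.706]]
force: [-2.7, 1.3, 3.9]
finger_gap: 0.737
grasp_force: 33.5
```

```bash
python3 - <<'E'
from h import *
p0,R0,s=state(); print(p0,R0[:,2],s["q"],s["force"],s["finger_gap"],s["grasp_force"])
E
```

```text
[ 0.685421   -0.12779009  0.04684443] [ 0.70761759 -0.03800967 -0.70557254] [-0.30105097  0.33853255  1.68417754  0.47828693  0.38657345  0.94805074] [-2.68364186  1.26025393  3.91557416] 0.7367781836023066 33.53959858417511
```

```bash
cat >> h.py <<'E'
TC=np.array([.0875,.003,-.1166]); az=np.array([-.3198,0,.9475])
def wproj(p,R,X):
    z=R@az; z/=np.linalg.norm(z); y=-R[:,0]; y=y-z*(y@z); y/=np.linalg.norm(y); x=np.cross(y,z)
    d=X-(p+R@TC); return np.round([318+386*(d@x)/(d@z),231+386*(d@y)/(d@z)])
E
python3 - <<'E'
from h import *
K,r,t=cam("wrist"); p0,R0,s=state(); R=cv2.Rodrigues(r)[0]
print("check",wproj(p0,R0,L+[0,0,.046]), proj("wrist",L+[0,0,.046]))
for q in [(.5,.12,.24,.2),(.48,.16,.25,.4),(.5,.1,.24,.6),(.47,.1,.22,.5),(.47,.2,.26,.5)]:
    p,R=grasp(q[:3],T45,q[3]); print(q,[wproj(p,R,np.array([.53,.262,.018])+.085*np.array([np.cos(a),np.sin(a),0])).tolist() for a in (0,1.57,3.14,4.71)])
    
p,R=grasp([.48,.16,.25],T45,.4)
lift=p0+[0,0,.012]; out=lift-.17*R0[:,2]
print(out,row(p0,R0,lift,R0,.5)); print(row(p0,R0,out,R0,.5)); print(row(out,R0,p,R,.5))
E
```

```text
check [310. 356.] [[317.72515351 343.14978742]]
(0.5, 0.12, 0.24, 0.2) [[204.0, 246.0], [93.0, 308.0], [140.0, 423.0], [261.0, 344.0]]
(0.48, 0.16, 0.25, 0.4) [[278.0, 231.0], [170.0, 269.0], [198.0, 383.0], [319.0, 333.0]]
(0.5, 0.1, 0.24, 0.6) [[253.0, 209.0], [142.0, 226.0], [140.0, 338.0], [267.0, 315.0]]
(0.47, 0.1, 0.22, 0.5) [[248.0, 184.0], [134.0, 212.0], [145.0, 323.0], [274.0, 287.0]]
(0.47, 0.2, 0.26, 0.5) [[329.0, 240.0], [222.0, 269.0], [244.0, 384.0], [365.0, 347.0]]
[ 0.56512601 -0.12132844  0.17879177] 0.011 -0.000 -0.011 0.000 0.000 0.000 0.5
0.011 -0.000 -0.238 0.000 0.000 0.000 0.5
-0.027 -0.366 -0.169 0.214 -0.002 -0.214 0.5
```

Call:
play_rows(
  series="0.004 0 -0.004 0 0 0 0.5;0.008 0 -0.008 0 0 0 0.5;0.011 0 -0.011 0 0 0 0.5;0.011 0 -0.04 0 0 0 0.5;0.011 0 -0.08 0 0 0 0.5;0.011 0 -0.13 0 0 0 0.5;0.011 0 -0.18 0 0 0 0.5;0.011 0 -0.22 0 0 0 0.5",
)

```text
time: 11.13
position: [0.5729, -0.1218, 0.1698]
tool_rot: [[0.705, -0.055, 0.707], [-0.039, -0.998, -0.038], [0.708, -0.001, -0.706]]
force: [0.3, -0.5, -0.3]
finger_gap: 0.737
grasp_force: 34.3
```

```bash
python3 - <<'E'
from h import *
p0,R0,s=state(); print(p0,s["q"],s["force"],s["finger_gap"],s["grasp_force"])
p,R=grasp([.5,.06,.24],T45,.6); print(row(p0,R0,p,R,.5))
E
```

```text
[ 0.5729     -0.12176787  0.16977107] [-0.36851637 -0.16507376  1.93941495  0.375261    0.64004912  1.04005067] [ 0.26153645 -0.49457385 -0.30589347] 0.7373500494494608 34.26723539829254
-0.011 -0.233 -0.151 0.309 -0.001 -0.309 0.5
```

Call:
play_rows(
  series="-0.001 -0.029 -0.019 0.039 0 -0.039 0.5;-0.003 -0.058 -0.038 0.077 0 -0.077 0.5;-0.004 -0.087 -0.057 0.116 0 -0.116 0.5;-0.005 -0.116 -0.075 0.154 0 -0.154 0.5;-0.007 -0.146 -0.094 0.193 0 -0.193 0.5;-0.008 -0.175 -0.113 0.232 0 -0.232 0.5;-0.01 -0.204 -0.132 0.27 0 -0.27 0.5;-0.011 -0.233 -0.151 0.309 0 -0.309 0.5",
)

```text
time: 11.8
position: [0.4971, 0.0581, 0.2431]
tool_rot: [[0.581, 0.568, 0.582], [0.401, -0.823, 0.402], [0.708, 0.0, -0.706]]
force: [0.5, -0.1, -2.7]
finger_gap: 0.737
grasp_force: 34.3
```

Call:
play_rows(
  series="0 0 0 0 0 0 0.5;0 0 0 0 0 0 0.5",
)

```text
time: 11.97
position: [0.4981, 0.0573, 0.2433]
tool_rot: [[0.582, 0.565, 0.585], [0.399, -0.825, 0.4], [0.708, 0.001, -0.706]]
force: [-0.0, -1.7, -1.4]
finger_gap: 0.739
grasp_force: 34.3
```

```bash
python3 - <<'E'
from h import *
p0,R0,s=state(); print(p0,s["q"],s["finger_gap"])
c=cam("wrist"); im=grab_frame("wrist")[:,:,::-1].copy(); cv2.imwrite("pics/w4.png",im); np.savez("w4.npz",K=c[0],r=c[1],t=c[2])
H,S_,V=cv2.split(cv2.cvtColor(im,cv2.COLOR_BGR2HSV))
for k in blobs((H>98)&(H<118)&(S_>80),400): print(cv2.boundingRect(k),cv2.contourArea(k))
E
```

```text
[0.49808331 0.05732322 0.24325194] [-0.23269355 -0.42982959  1.99551268  0.63685429  1.07773989  0.57325536] 0.7389283444915316
(0, 336, 61, 129) 5410.0
(92, 178, 163, 147) 18242.5
(455, 0, 53, 17) 424.5
```

View pics/w4.png

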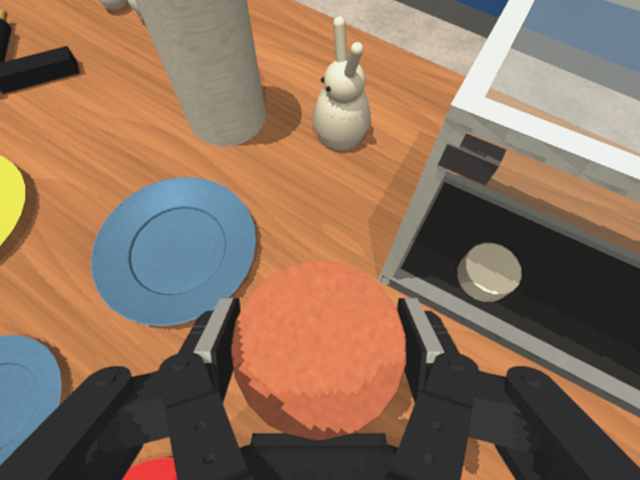

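The larger blue plate spans (92,178) to (255,325), with its inner floor centred near (178,250). The large disc is held level in the fingers. I fit the plate rim.

```bash
python3 - <<'E'
from h import *
d=np.load("w4.npz"); c=(d["K"],d["r"],d["t"])
im=cv2.imread("pics/w4.png"); H,S_,V=cv2.split(cv2.cvtColor(im,cv2.COLOR_BGR2HSV))
k=[b for b in blobs((H>98)&(H<118)&(S_>80),400) if cv2.contourArea(b)>15000][0].reshape(-1,2)
k=k[(k[:,1]<295)&~((k[:,0]>225)&(k[:,1]>265))]
q=ray("",k,.018,c)[:,:2]
f=least_squares(lambda s:np.hypot(*(q-s[:2]).T)-s[2],[.53,.262,.085],loss="soft_l1",f_scale=.001); print(f.x,np.sqrt(2*f.cost/len(q)))
p0,R0,s=state()
PL=np.r_[f.x[:2],0]
# disc offset from TCP at grasp: fwd .0009, dz -.0268 (heading frame)
def place(zb,yaw,off=.0009): # zb: disc underside
    _,R=grasp([0,0,0],T45,yaw); fwd=np.array([np.cos(yaw),np.sin(yaw),0])
    return PL-off*fwd+[0,0,zb+.0268],R
a,R=place(.10,.5); b,_=place(.012,.5)
print(a,row(p0,R0,a,R,.5)); print(row(a,R,b,R,.5))
E
```

```text
[0.52912096 0.2608623  0.08305853] 0.0003553937603765621
[0.52833114 0.26043081 0.1268    ] 0.022 -0.201 0.241 -0.047 -0.001 0.047 0.5
-0.083 0.000 0.083 0.000 0.000 0.000 0.5
```

Call:
play_rows(
  series="0.003 -0.025 0.03 -0.006 0 0.006 0.5;0.006 -0.05 0.06 -0.012 0 0.012 0.5;0.01 -0.088 0.1 -0.02 0 0.02 0.5;0.014 -0.126 0.15 -0.03 0 0.03 0.5;0.018 -0.16 0.19 -0.038 0 0.038 0.5;0.02 -0.185 0.22 -0.044 0 0.044 0.5;0.022 -0.198 0.237 -0.047 0 0.047 0.5;0.022 -0.201 0.241 -0.047 0 0.047 0.5",
)

```text
time: 12.68
position: [0.5267, 0.2621, 0.1232]
tool_rot: [[0.622, 0.482, 0.617], [0.341, -0.876, 0.34], [0.704, -0.001, -0.71]]
force: [0.6, 0.4, -1.2]
finger_gap: 0.74
grasp_force: 34.2
```

Call:
play_rows(
  series="-0.02 0 0.02 0 0 0 0.5;-0.04 0 0.04 0 0 0 0.5;-0.06 0 0.06 0 0 0 0.5;-0.074 0 0.074 0 0 0 0.5;-0.081 0 0.081 0 0 0 0.5;-0.083 0 0.083 0 0 0 0.5;-0.083 0 0.083 0 0 0 0.5;-0.083 0 0.083 0 0 0 0.5",
)

```text
time: 13.35
position: [0.529, 0.2605, 0.0402]
tool_rot: [[0.618, 0.48, 0.622], [0.338, -0.877, 0.341], [0.71, -0.0, -0.705]]
force: [0.4, 0.6, -1.5]
finger_gap: 0.732
grasp_force: 34.3
```

```bash
cat >> h.py <<'E'
PL=np.array([.529,.261,0])
def place(zb,yaw,off=.0009,dz=.0268):
    _,R=grasp([0,0,0],T45,yaw); fwd=np.array([np.cos(yaw),np.sin(yaw),0])
    return PL-off*fwd+[0,0,zb+dz],R
E
python3 - <<'E'
from h import *
p0,R0,s=state(); print(p0,s["q"],s["force"],s["finger_gap"])
p,R=place(.012,.5); print("err",p0-p,Ro.from_matrix(R.T@R0).as_rotvec())
for z in(.008,.0062,.005,.004): print(row(p0,R0,place(z,.5)[0],R,.5))
E
```

```text
[0.5289923  0.26049177 0.04020202] [0.34812457 0.08145704 2.00736232 0.38624825 0.29006839 1.0917531 ] [ 0.35379421  0.60615631 -1.49299955] 0.731598529571881
err [ 7.82122744e-04 -7.67460473e-05  1.40202228e-03] [ 4.03832376e-04  3.44970841e-03 -1.87672579e-05]
-0.006 -0.001 0.004 -0.000 -0.002 0.000 0.5
-0.007 -0.001 0.006 -0.000 -0.002 0.000 0.5
-0.009 -0.001 0.007 -0.000 -0.002 0.000 0.5
-0.010 -0.001 0.008 -0.000 -0.002 0.000 0.5
```

Call:
play_rows(
  series="-0.003 0 0.002 0 -0.001 0 0.5;-0.006 0 0.004 0 -0.002 0 0.5;-0.007 -0.001 0.005 0 -0.002 0 0.5;-0.007 -0.001 0.006 0 -0.002 0 0.5;-0.007 -0.001 0.006 0 -0.002 0 0.5",
)

```text
time: 13.77
position: [0.5273, 0.2612, 0.032]
tool_rot: [[0.621, 0.481, 0.619], [0.34, -0.877, 0.34], [0.706, -0.0, -0.708]]
force: [0.1, 0.2, -1.8]
finger_gap: 0.734
grasp_force: 34.5
```

```bash
python3 - <<'E'
from h import *
p0,R0,s=state(); print(p0,s["q"],s["force"],s["finger_gap"])
p,R=place(.005,.5); print("err",p0-p)
for z in(.006,.005,.004): print(row(p0,R0,place(z,.5)[0],R,.5))
E
```

```text
[0.52734589 0.26122595 0.03202424] [0.35101244 0.09816379 2.00873079 0.3981217  0.27703413 1.07995492] [ 0.09219731  0.15884228 -1.76210554] 0.7342606408020453
err [-0.00086429  0.00065743  0.00022424]
0.001 0.001 -0.000 -0.001 0.001 0.000 0.5
0.000 0.001 0.001 -0.001 0.001 0.000 0.5
-0.001 0.001 0.002 -0.001 0.001 0.000 0.5
```

Call:
play_rows(
  series="-0.0005 0 0.0005 0 0 0 0.5;-0.001 0 0.001 0 0 0 0.5;-0.001 0 0.001 0 0 0 0.5",
)

```text
time: 14.02
position: [0.5279, 0.2614, 0.0319]
tool_rot: [[0.62, 0.48, 0.62], [0.339, -0.877, 0.34], [0.708, -0.0, -0.707]]
force: [-2.5, 0.2, 4.2]
finger_gap: 0.733
grasp_force: 34.9
```

Call:
play_rows(
  series="-0.0005 0 0.0005 0 0 0 0.5;-0.001 0 0.001 0 0 0 0.5;-0.001 0 0.001 0 0 0 0.5",
)

```text
time: 14.27
position: [0.5285, 0.2616, 0.0319]
tool_rot: [[0.619, 0.48, 0.622], [0.338, -0.877, 0.34], [0.709, -0.0, -0.705]]
force: [-3.4, -0.6, 8.6]
finger_gap: 0.735
grasp_force: 35.5
```

Call:
play_rows(
  series="0.001 0 -0.001 0 0 0 0.5;0.001 0 -0.001 0 0 0 0.35;0.001 0 -0.001 0 0 0 0.2;0.001 0 -0.001 0 0 0 0.1;0.001 0 -0.001 0 0 0 0.1;0.001 0 -0.001 0 0 0 0.1",
)

```text
time: 14.77
position: [0.527, 0.2609, 0.0303]
tool_rot: [[0.622, 0.48, 0.618], [0.34, -0.877, 0.339], [0.705, -0.001, -0.709]]
force: [0.5, 0.1, 0.5]
finger_gap: 0.901
grasp_force: 0.0
```

```bash
python3 - <<'E'
from h import *
p0,R0,s=state(); print(p0,s["q"],s["force"],s["finger_gap"],s["time"])
p,R=grasp([.5,.06,.24],T45,.5); up=p0-.15*R0[:,2]
print(row(p0,R0,up,R0,.1)); print(up,row(up,R0,p,R,.1))
g=S+[.003,0,.042]; p2,R2=grasp(g,T45,0); pre=p2-.11*R2[:,2]
print(row(p,R,pre,R2,0)); print(row(pre,R2,p2,R2,0))
E
```

```text
[0.52695497 0.26094805 0.03028797] [0.35075642 0.10118711 2.00945063 0.40171656 0.27486754 1.07619574] [0.50846447 0.13505328 0.5343834 ] 0.9010539658392934 14.7667
0.000 0.000 -0.200 0.000 0.000 0.000 0.1
[0.43421425 0.21006473 0.13663667] 0.084 0.218 -0.119 -0.001 0.002 0.000 0.1
-0.063 0.155 0.163 -0.236 0.000 0.236 0
0.000 0.000 0.147 0.000 0.000 0.000 0
```

Call:
play_rows(
  series="0 0 -0.02 0 0 0 0.1;0 0 -0.045 0 0 0 0.1;0 0 -0.075 0 0 0 0.1;0 0 -0.107 0 0 0 0.1;0.03 0 -0.137 0 0 0 0.1;0.06 0 -0.167 0 0 0 0.1;0.094 0 -0.2 0 0 0 0.1;0.094 0 -0.2 0 0 0 0.1",
)

```text
time: 15.43
position: [0.4809, 0.2349, 0.1963]
tool_rot: [[0.612, 0.48, 0.628], [0.336, -0.877, 0.342], [0.716, 0.002, -0.699]]
force: [1.6, 1.1, 1.0]
finger_gap: 0.898
grasp_force: 0.0
```

```bash
python3 - <<'E'
from h import *
p0,R0,s=state(); print(p0,s["q"],s["force"],s["finger_gap"],s["time"])
p,R=grasp([.5,.06,.24],T45,.6); print(row(p0,R0,p,R,.1))
E
```

```text
[0.48085108 0.23492546 0.19626217] [ 0.32666996 -0.37995752  2.05951415  0.19588004  0.6814733   1.29453447] [1.62731723 1.10568986 1.02112888] 0.898227568945196 15.4333
-0.021 0.218 -0.113 0.048 -0.008 -0.046 0.1
```

Call:
play_rows(
  series="-0.004 0.04 -0.02 0.008 0 -0.008 0;-0.008 0.08 -0.04 0.016 0 -0.016 0;-0.012 0.12 -0.06 0.024 0 -0.024 0;-0.016 0.16 -0.08 0.032 0 -0.032 0;-0.019 0.195 -0.1 0.04 0 -0.04 0;-0.021 0.218 -0.113 0.048 -0.008 -0.046 0;-0.021 0.218 -0.113 0.048 -0.008 -0.046 0;-0.021 0.218 -0.113 0.048 -0.008 -0.046 0",
)

```text
time: 16.1
position: [0.4949, 0.0555, 0.2355]
tool_rot: [[0.594, 0.563, 0.575], [0.401, -0.827, 0.395], [0.698, -0.004, -0.717]]
force: [-0.2, 0.3, 0.4]
finger_gap: 0.996
grasp_force: 0.0
```

```bash
python3 - <<'E'
from h import *
p0,R0,s=state(); print(p0)
c=cam("wrist"); im=grab_frame("wrist")[:,:,::-1].copy(); cv2.imwrite("pics/w5.png",im); np.savez("w5.npz",K=c[0],r=c[1],t=c[2])
H,S_,V=cv2.split(cv2.cvtColor(im,cv2.COLOR_BGR2HSV))
px=proj("wrist",PL+[0,0,.018])[0].astype(int); print(px)
x0,y0=px-80; box=(max(0,x0),max(0,y0),px[0]+80,px[1]+55)
m=((H<10)|(H>172))&(S_>90)&(V>70)
u=proj("wrist",PL+[0,0,.018])[0]
print(disc(c,((H<9)|(H>174))&(S_>100),.032,.031,.005,(px[0]-50,px[1]-55,px[0]+50,px[1]+50)))
k=max(blobs((H>98)&(H<118)&(S_>80),400),key=cv2.contourArea).reshape(-1,2)
k=cv2.convexHull(k).reshape(-1,2); k=k[(k[:,1]<295)&~((k[:,0]>225)&(k[:,1]>265))]
q=ray("",k,.018,c)[:,:2]
f=least_squares(lambda s:np.hypot(*(q-s[:2]).T)-s[2],[.53,.262,.085],loss="soft_l1",f_scale=.001); print("plate",f.x,np.sqrt(2*f.cost/len(q)))
p2,R2=grasp(S+[.003,0,.042],T45,0); pre=p2-.11*R2[:,2]; mid=pre+[-.05,0,.03]
print(row(p0,R0,mid,R2,0)); print(row(mid,R2,pre,R2,0)); print(row(pre,R2,p2,R2,0),mid)
E
```

```text
[0.49486768 0.05546337 0.23554909]
[174 234]
((136, 203, 70, 64), [(array([0.5277, 0.2614]), np.float64(0.0002)), (array([0.5289, 0.2642]), np.float64(0.0008))])
plate [0.52929857 0.26099753 0.08349206] 0.00018312197076377897
-0.073 0.122 0.080 -0.282 0.009 0.282 0
0.019 0.000 0.075 0.000 0.000 0.000 0
0.000 0.000 0.147 0.000 0.000 0.000 0 [ 0.54847561 -0.0185      0.15402439]
```

View pics/w5.png

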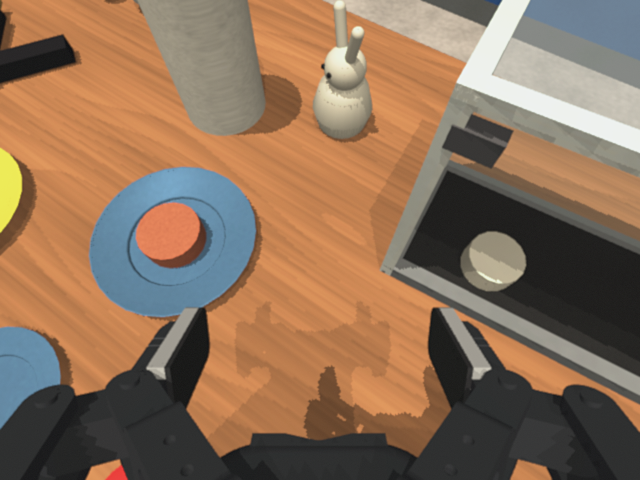

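The terracotta disc lies flat within 2 mm of the plate's centre, at about (170,235). The white disc is still in the cabinet at (493,260). I go for it next.

Call:
play_rows(
  series="-0.01 0.017 0.011 -0.04 0.001 0.04 0;-0.02 0.035 0.023 -0.08 0.003 0.08 0;-0.031 0.052 0.034 -0.12 0.004 0.12 0;-0.042 0.07 0.046 -0.161 0.005 0.161 0;-0.052 0.087 0.057 -0.2 0.006 0.2 0;-0.063 0.105 0.069 -0.24 0.008 0.24 0;-0.073 0.122 0.08 -0.282 0.009 0.282 0;-0.073 0.122 0.08 -0.282 0.009 0.282 0",
)

```text
time: 16.82
position: [0.5473, -0.0155, 0.1505]
tool_rot: [[0.711, 0.002, 0.703], [0.001, -1.0, 0.002], [0.703, -0.001, -0.711]]
force: [-1.0, 0.3, -1.1]
finger_gap: 1.0
grasp_force: 0.0
```

```bash
python3 - <<'E'
from h import *
p0,R0,s=state(); print(p0,s["q"])
c=cam("wrist"); im=grab_frame("wrist")[:,:,::-1].copy()
H,S_,V=cv2.split(cv2.cvtColor(im,cv2.COLOR_BGR2HSV)); px=proj("wrist",S+[0,0,.035])[0].astype(int); print(px)
print(disc(c,(S_<90)&(V>95),.026,.046,.020,(px[0]-48,px[1]-55,px[0]+48,px[1]+42)))
p2,R2=grasp(S+[.003,0,.042],T45,0); pre=p2-.11*R2[:,2]
print(row(p0,R0,pre,R2,0)); print(row(pre,R2,p2,R2,0))
E
```

```text
[ 0.54728948 -0.01549528  0.15053618] [-0.14379134 -0.26838488  2.06497562  0.18880394  0.57825991  1.30873525]
[323 198]
((289, 162, 69, 75), [(array([ 0.6771, -0.0188]), np.float64(0.0001)), (array([ 0.6778, -0.0188]), np.float64(0.0002))])
0.024 0.004 0.073 -0.001 0.003 0.001 0
0.000 0.000 0.147 0.000 0.000 0.000 0
```

Call:
play_rows(
  series="0.01 0.002 0.03 0 0 0 0;0.024 0.004 0.073 -0.001 0.003 0.001 0;0.024 0.004 0.073 -0.001 0.003 0.001 0;0.024 0.004 0.073 -0.001 0.003 0.001 0",
)

```text
time: 17.2
position: [0.5993, -0.019, 0.1257]
tool_rot: [[0.708, 0.004, 0.707], [0.003, -1.0, 0.003], [0.707, 0.0, -0.708]]
force: [-0.6, 0.4, 0.2]
finger_gap: 0.998
grasp_force: 0.0
```

Call:
play_rows(
  series="0 0 0.03 0 0 0 0;0 0 0.06 0 0 0 0;0 0 0.09 0 0 0 0;0 0 0.115 0 0 0 0;0 0 0.134 0 0 0 0;0 0 0.143 0 0 0 0;0 0 0.147 0 0 0 0;0 0 0.147 0 0 0 0",
)

```text
time: 17.87
position: [0.6781, -0.0198, 0.0519]
tool_rot: [[0.703, 0.001, 0.711], [0.002, -1.0, 0.0], [0.711, 0.001, -0.703]]
force: [0.8, -0.3, -0.3]
finger_gap: 0.997
grasp_force: 0.0
```

```bash
python3 - <<'E'
from h import *
p0,R0,s=state(); print(p0,s["q"],s["force"])
p,R=grasp(S+[.003,0,.0425],T45,0); print(p0-p); print(row(p0,R0,p,R,0))
E
```

```text
[ 0.6780729  -0.01982755  0.0518833 ] [-0.11435742  0.27910741  1.74849472  0.24941123  0.33597156  1.25242961] [ 0.80216699 -0.33246237 -0.27852416]
[ 0.00181554 -0.00132755  0.00514066]
-0.007 -0.002 0.003 -0.000 -0.004 0.001 0
```

Call:
play_rows(
  series="-0.004 -0.001 0.002 0 -0.002 0 0;-0.007 -0.002 0.003 0 -0.004 0 0;-0.007 -0.002 0.003 0 -0.004 0 0;-0.007 -0.002 0.003 0 -0.004 0 0.6;-0.007 -0.002 0.003 0 -0.004 0 0.6;-0.007 -0.002 0.003 0 -0.004 0 0.6;-0.007 -0.002 0.003 0 -0.004 0 0.6;-0.007 -0.002 0.003 0 -0.004 0 0.6",
  force=25,
)

```text
time: 18.53
position: [0.6761, -0.0186, 0.0456]
tool_rot: [[0.708, 0.0, 0.706], [0.001, -1.0, -0.0], [0.706, 0.001, -0.708]]
force: [-1.4, -0.5, 3.3]
finger_gap: 0.597
grasp_force: 26.4
```

```bash
python3 - <<'E'
from h import *
for i in range(3):
    p0,R0,s=state(); print(p0,R0[:,2],s["q"],s["force"],s["finger_gap"],s["grasp_force"])
    if i<2: grab_frame("top")
E
```

```text
[ 0.67607998 -0.01859337  0.0456439 ] [ 7.06297062e-01 -2.71411050e-04 -7.07915522e-01] [-0.11179515  0.28670681  1.75167112  0.24389881  0.33119973  1.25953528] [-1.41013149 -0.53466072  3.33880491] 0.5966206084558997 26.366498172283173
[ 0.67607329 -0.01863067  0.04562721] [ 7.06290099e-01 -3.27781531e-04 -7.07922445e-01] [-0.11184225  0.28672585  1.75168505  0.2438451   0.33117002  1.25950576] [-2.25941858  0.46718465  3.64119682] 0.5997299813547301 26.420171856880188
[ 0.67609152 -0.01860771  0.04564323] [ 7.06328616e-01 -3.05819969e-04 -7.07884024e-01] [-0.11180551  0.28673243  1.75166109  0.24387231  0.33113387  1.25954182] [-2.19635393  0.10299217  3.81881644] 0.5955438155586968 26.444211602211
```

Call:
play_rows(
  series="0.004 0 -0.004 0 0 0 0.6;0.008 0 -0.008 0 0 0 0.6;0.012 0 -0.012 0 0 0 0.6;0.012 0 -0.04 0 0 0 0.6;0.012 0 -0.08 0 0 0 0.6;0.012 0 -0.13 0 0 0 0.6;0.012 0 -0.18 0 0 0 0.6;0.012 0 -0.22 0 0 0 0.6",
)

```text
time: 19.3
position: [0.5644, -0.0185, 0.1701]
tool_rot: [[0.708, 0.0, 0.706], [0.001, -1.0, -0.001], [0.706, 0.001, -0.708]]
force: [-0.3, 1.3, 0.5]
finger_gap: 0.599
grasp_force: 26.9
```

```bash
python3 - <<'E'
from h import *
p0,R0,s=state(); print(p0,s["force"],s["finger_gap"])
p,R=grasp([.5,.08,.2],T45,.4); print(row(p0,R0,p,R,.6))
PL[:]=[.5283,.2614,0]; a,Ra=place(.115,.55,.0014,.0256); print(row(p,R,a,Ra,.6))
E
```

```text
[ 0.56437142 -0.01852472  0.17012415] [-0.33804021  1.28020339  0.5163658 ] 0.599198934073267
-0.032 -0.129 -0.097 0.189 0.001 -0.188 0.6
0.034 -0.208 0.154 0.071 0.000 -0.071 0.6
```

Call:
play_rows(
  series="-0.005 -0.01 -0.03 0.027 0 -0.027 0.6;-0.01 -0.03 -0.06 0.054 0 -0.054 0.6;-0.016 -0.055 -0.08 0.08 0 -0.08 0.6;-0.02 -0.08 -0.09 0.11 0 -0.11 0.6;-0.026 -0.105 -0.095 0.145 0 -0.145 0.6;-0.032 -0.129 -0.097 0.189 0 -0.188 0.6;-0.032 -0.129 -0.097 0.189 0 -0.188 0.6",
)

```text
time: 19.88
position: [0.4967, 0.0795, 0.2031]
tool_rot: [[0.651, 0.394, 0.649], [0.278, -0.919, 0.279], [0.706, -0.001, -0.708]]
force: [0.4, -0.8, -1.4]
finger_gap: 0.597
grasp_force: 26.9
```

Call:
play_rows(
  series="0.004 -0.026 0.019 0.009 0 -0.009 0.6;0.009 -0.052 0.039 0.018 0 -0.018 0.6;0.013 -0.084 0.062 0.028 0 -0.028 0.6;0.019 -0.12 0.089 0.04 0 -0.04 0.6;0.025 -0.155 0.115 0.053 0 -0.053 0.6;0.03 -0.185 0.137 0.063 0 -0.063 0.6;0.033 -0.202 0.15 0.069 0 -0.069 0.6;0.034 -0.208 0.154 0.071 0 -0.071 0.6",
)

```text
time: 20.55
position: [0.5281, 0.2621, 0.1379]
tool_rot: [[0.605, 0.524, 0.6], [0.371, -0.852, 0.37], [0.705, -0.002, -0.71]]
force: [0.3, -0.1, -0.6]
finger_gap: 0.597
grasp_force: 26.9
```

```bash
python3 - <<'E'
from h import *
grab_frame("top"); grab_frame("top")
p0,R0,s=state(); print(p0,s["q"],s["force"],s["finger_gap"])
PL[:]=[.5283,.2614,0]; 
for z in (.115,.07,.045,.038): a,Ra=place(z,.55,.0014,.0256); print(row(p0,R0,a,Ra,.6))
E
```

```text
[0.52824988 0.26080404 0.13883235] [ 0.32764316 -0.1136367   1.95976684  0.30658121  0.54634765  1.14831866] [ 0.34755087 -0.31025617 -0.6318403 ] 0.6006994404719174
0.001 -0.001 -0.003 -0.001 0.002 -0.000 0.6
-0.042 -0.001 0.040 -0.001 0.002 -0.000 0.6
-0.065 -0.001 0.064 -0.001 0.002 -0.000 0.6
-0.072 -0.001 0.070 -0.001 0.002 -0.000 0.6
```

Call:
play_rows(
  series="-0.02 0 0.018 0 0.001 0 0.6;-0.042 -0.001 0.04 -0.001 0.002 0 0.6;-0.057 -0.001 0.056 -0.001 0.002 0 0.6;-0.065 -0.001 0.064 -0.001 0.002 0 0.6;-0.07 -0.001 0.068 -0.001 0.002 0 0.6;-0.072 -0.001 0.07 -0.001 0.002 0 0.6;-0.072 -0.001 0.07 -0.001 0.002 0 0.6",
)

```text
time: 21.23
position: [0.5274, 0.2605, 0.0648]
tool_rot: [[0.602, 0.522, 0.605], [0.368, -0.853, 0.37], [0.709, -0.0, -0.705]]
force: [-1.7, 0.2, -1.3]
finger_gap: 0.598
grasp_force: 26.9
```

```bash
python3 - <<'E'
from h import *
grab_frame("top"); grab_frame("top")
p0,R0,s=state(); print(p0,s["q"],s["force"],s["finger_gap"])
PL[:]=[.5283,.2614,0]; 
for z in (.038,.034,.0325,.031): a,Ra=place(z,.55,.0014,.0256); print(p0-a,row(p0,R0,a,Ra,.6))
E
```

```text
[0.5275806  0.26085945 0.06548327] [0.32885099 0.02296922 2.00362169 0.44187011 0.37114757 0.99870049] [-0.27217229  0.00592797 -1.70708639] 0.5975407375985008
[0.00047413 0.00019121 0.00188327] -0.002 -0.000 0.001 0.000 -0.002 -0.000 0.6
[0.00047413 0.00019121 0.00588327] -0.006 -0.000 0.005 0.000 -0.002 -0.000 0.6
[0.00047413 0.00019121 0.00738327] -0.007 -0.000 0.006 0.000 -0.002 -0.000 0.6
[0.00047413 0.00019121 0.00888327] -0.009 -0.000 0.008 0.000 -0.002 -0.000 0.6
```

Call:
play_rows(
  series="-0.003 0 0.002 0 -0.001 0 0.6;-0.005 0 0.004 0 -0.002 0 0.6;-0.006 0 0.005 0 -0.002 0 0.6;-0.006 0 0.0055 0 -0.002 0 0.6;-0.006 0 0.0055 0 -0.002 0 0.6",
)

```text
time: 21.75
position: [0.5266, 0.2608, 0.0578]
tool_rot: [[0.604, 0.523, 0.602], [0.37, -0.853, 0.369], [0.706, -0.0, -0.708]]
force: [0.0, -0.6, -0.0]
finger_gap: 0.599
grasp_force: 26.9
```

Call:
play_rows(
  series="-0.0005 0 0.0005 0 0 0 0.6;-0.001 0 0.001 0 0 0 0.6;-0.001 0 0.001 0 0 0 0.6",
)

```text
time: 22.0
position: [0.5266, 0.2607, 0.0567]
tool_rot: [[0.604, 0.523, 0.602], [0.37, -0.853, 0.369], [0.706, -0.0, -0.708]]
force: [0.1, -0.6, -1.5]
finger_gap: 0.597
grasp_force: 26.9
```

Call:
play_rows(
  series="-0.0004 0 0.0004 0 0 0 0.6;-0.0008 0 0.0008 0 0 0 0.6;-0.0008 0 0.0008 0 0 0 0.6",
)

```text
time: 22.25
position: [0.527, 0.2609, 0.0566]
tool_rot: [[0.603, 0.523, 0.603], [0.37, -0.853, 0.369], [0.707, 0.0, -0.707]]
force: [-0.5, -0.1, 1.8]
finger_gap: 0.595
grasp_force: 27.3
```

Call:
play_rows(
  series="0 0 0 0 0 0 0.5;0 0 0 0 0 0 0.35;0 0 0 0 0 0 0.2;0 0 0 0 0 0 0.1;0 0 0 0 0 0 0.1;0 0 0 0 0 0 0.1",
)

```text
time: 22.75
position: [0.5265, 0.2607, 0.0558]
tool_rot: [[0.604, 0.523, 0.602], [0.37, -0.853, 0.369], [0.706, -0.0, -0.708]]
force: [-0.6, 0.2, -0.7]
finger_gap: 0.901
grasp_force: 0.0
```

Call:
play_rows(
  series="0 0 -0.02 0 0 0 0.1;0 0 -0.045 0 0 0 0.1;0 0 -0.075 0 0 0 0.1;0 0 -0.107 0 0 0 0.1;0.03 0 -0.137 0 0 0 0.1;0.06 0 -0.167 0 0 0 0.1;0.06 0.05 -0.167 0 0 0 0.1;0.06 0.1 -0.167 0 0 0 0.1",
)

```text
time: 23.42
position: [0.5183, 0.1684, 0.1804]
tool_rot: [[0.597, 0.527, 0.605], [0.372, -0.85, 0.373], [0.711, 0.003, -0.703]]
force: [0.4, 0.7, -0.1]
finger_gap: 0.908
grasp_force: 0.0
```

Call:
play_rows(
  series="0 0.05 -0.02 0 0 0 0.1;0 0.1 -0.04 0 0 0 0.1;0 0.12 -0.05 0 0 0 0.1;0 0.12 -0.05 0 0 0 0.1;0 0.12 -0.05 0 0 0 0.1",
)

```text
time: 23.83
position: [0.5423, 0.0758, 0.203]
tool_rot: [[0.605, 0.521, 0.603], [0.369, -0.854, 0.368], [0.706, -0.0, -0.708]]
force: [0.5, -0.5, -0.3]
finger_gap: 0.896
grasp_force: 0.0
```

```bash
python3 - <<'E'
from h import *
p0,R0,s=state(); print(p0,s["time"],s["force"])
c=cam("wrist"); im=grab_frame("wrist")[:,:,::-1].copy(); cv2.imwrite("pics/w6.png",im)
H,S_,V=cv2.split(cv2.cvtColor(im,cv2.COLOR_BGR2HSV)); px=proj("wrist",PL+[0,0,.04])[0].astype(int); print(px)
b=(max(0,px[0]-60),max(0,px[1]-60),px[0]+60,px[1]+55)
print("S",disc(c,(S_<90)&(V>95),.026,.057,.031,b))
print("L",disc(c,((H<9)|(H>174))&(S_>100),.032,.031,.005,b))
k=max(blobs((H>98)&(H<118)&(S_>80),400),key=cv2.contourArea).reshape(-1,2); print(cv2.boundingRect(k))
k=cv2.convexHull(k).reshape(-1,2); k=k[(k[:,1]<300)]
q=ray("",k,.018,c)[:,:2]
f=least_squares(lambda s:np.hypot(*(q-s[:2]).T)-s[2],[.53,.262,.085],loss="soft_l1",f_scale=.001); print("plate",f.x,np.sqrt(2*f.cost/len(q)))
a=cv2.imread("pics/top1.png").astype(int); t=grab_frame("top")[:,:,::-1].astype(int); cv2.imwrite("pics/top2.png",t)
for n,(x,y,X,Y) in dict(roll=(136,160,206,232),rabbit=(214,150,255,198),strip=(464,128,496,225),door=(455,220,525,315)).items():
    print(n,np.abs(a-t)[y:Y,x:X].mean().round(1))
E
```

```text
[0.54225431 0.07577598 0.20297455] 23.8333 [ 0.5023831  -0.47934969 -0.32470326]
[122 273]
S ((76, 237, 83, 85), [(array([0.5306, 0.2608]), np.float64(0.0019)), (array([0.5204, 0.2516]), np.float64(0.0013))])
L ((90, 245, 82, 76), [(array([0.5292, 0.2566]), np.float64(0.0009)), (array([0.5289, 0.2638]), np.float64(0.0004))])
(34, 201, 195, 184)
plate [0.52896347 0.2608346  0.08396048] 0.00020176926810568964
roll 7.2
rabbit 8.2
strip 14.2
door 18.0[ WARN:0@1.222] global loadsave.cpp:1063 imwrite_ Unsupported depth image for selected encoder is fallbacked to CV_8U.
```

```bash
python3 - <<'E'
from h import *
c=cam("wrist"); im=cv2.imread("pics/w6.png"); H,S_,V=cv2.split(cv2.cvtColor(im,cv2.COLOR_BGR2HSV)); px=proj("wrist",PL+[0,0,.057])[0].astype(int)
print(px,[im[y,px[0]].tolist() for y in range(px[1]-40,px[1]+60,10)],[(int(H[y,px[0]]),int(S_[y,px[0]])) for y in range(px[1]-40,px[1]+60,10)])
b=(max(0,px[0]-60),max(0,px[1]-60),px[0]+60,px[1]+70)
for s,h0 in((75,15),(100,15)):
    m=(S_<s)&(V>90)&(H>h0)&(H<60)
    mm=np.zeros_like(V); mm[b[1]:b[3],b[0]:b[2]]=m[b[1]:b[3],b[0]:b[2]]
    print([(cv2.boundingRect(k),cv2.contourArea(k)) for k in blobs(mm,100)])
    print("S",disc(c,m,.026,.057,.031,b))
print("expect S box",proj("wrist",[PL+[.026*np.cos(a),.026*np.sin(a),z] for z in(.031,.057) for a in np.arange(0,6.28,.3)]).round().astype(int).min(0),proj("wrist",[PL+[.026*np.cos(a),.026*np.sin(a),z] for z in(.031,.057) for a in np.arange(0,6.28,.3)]).round().astype(int).max(0))
a=cv2.imread("pics/top0.png"); a1=cv2.imread("pics/top1.png"); t=cv2.imread("pics/top2.png")
for n,(x,y,X,Y) in dict(roll=(136,160,206,232),rabbit=(214,150,255,198),strip=(464,128,496,215)).items():
    for i,o in enumerate((a1,t)):
        r=cv2.matchTemplate(o[y-12:Y+12,x-12:X+12],a[y:Y,x:X],cv2.TM_CCOEFF_NORMED); _,v,_,l=cv2.minMaxLoc(r); print(n,i,round(v,3),l)
r=cv2.matchTemplate(t[210:330,445:545],a1[235:300,490:525],cv2.TM_CCOEFF_NORMED); print("door",cv2.minMaxLoc(r)[1::2],"expect 45,25")
E
```

```text
[113 266] [[206, 173, 125], [207, 172, 123], [227, 243, 241], [229, 243, 241], [228, 243, 241], [228, 243, 241], [230, 243, 241], [225, 244, 240], [111, 135, 169], [91, 89, 113]] [(102, 100), (103, 103), (34, 17), (34, 15), (34, 16), (34, 16), (35, 14), (36, 20), (12, 88), (178, 54)]
[((77, 239, 77, 68), 3855.0)]
S ((77, 239, 77, 68), [(array([0.5265, 0.2621]), np.float64(0.0006)), (array([0.5234, 0.2672]), np.float64(0.0015))])
[((77, 239, 77, 68), 3855.0)]
S ((77, 239, 77, 68), [(array([0.5265, 0.2621]), np.float64(0.0006)), (array([0.5234, 0.2672]), np.float64(0.0015))])
expect S box [ 80 236] [159 307]
roll 0 1.0 (12, 12)
roll 1 1.0 (12, 12)
rabbit 0 0.999 (12, 12)
rabbit 1 1.0 (12, 12)
strip 0 0.859 (12, 12)
strip 1 1.0 (12, 12)
door (0.9996364116668701, (45, 25)) expect 45,25
```

```bash
python3 -c "
from station import ticket; print(ticket.sign_off())"
```

```text
the job is handed in; nothing more can be done
None
```

I handed the job in at about 24 s: the door is open at about 103°, the terracotta disc lies flat about 2 mm from the plate's centre with the white disc on top about 3 mm from it, and the rabbit, roll and strip did not move. Setting the terracotta disc down briefly pressed it with about 9 N before I eased off.

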